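Stand the fallen centrifuge tube up again

ROBOT

A 6-joint arm with a two-finger parallel gripper is mounted at the origin on a cart in front of the work surface, level with it; the furniture and walls round the work are solid. World frame = base frame: x ahead of the robot, y to its left, z up, the work surface at z = 0. Lengths are in mm, angles in rad, forces in N, time in s.
With the tool pointing down it reaches from about 275 to 1000 mm from the base axis. Payload 8.4 kg.
Tool frame: the origin (TCP) lies midway between the tips of the shut fingers; the grasp point (between the pads) lies 19 mm behind it; z points along the fingers, y is the line along which they close (so a half turn about z gives the same grasp; the last joint's range is limited). The gripper opens to 85 mm and grips with 20 to 120 N. Pads are 22 mm wide; open, the fingers measure 114 mm over their backs; the gripper's body (76 mm by 85 mm) begins 54 mm behind the grasp point. The pads swing forward as they close: fully open they stand 13 mm farther back than shut.
Start: joints at [1.148, 0.353, 1.633, -0, 1.155, -0.002], TCP at [255.306, 570.48, 231.281] pointing down, gripper open.
Joint ranges: [-2.63, 2.63], [-0.92, 2.1], [0.06, 2.66], [-1.3, 4.44], [0, 2.69], [-3.02, 3.02]. Speed limits (rad/s): [2.22, 2.22, 2.79, 3.14, 3.14, 3.14].

INTERFACE

Orientations are given as [roll, pitch, yaw] about the fixed x, y, z axes, in that order (R = Rz(yaw) Ry(pitch) Rx(roll)).
In Python, from rig import r gives the robot as it stands.
- The arm moves only by the tool servo_tool, never from a script. Its argument "deltas" is a list of rows, each an object of numbers: "x", "y", "z": the shift along the world's x, y, z in mm; "rx", "ry", "rz": the turn, a rotation vector about the world's x, y, z in rad; "gripper": the gripper's target within -1 to 1 (fully open at 1, half-way at 0, shut at -1). A call has 1 to 10 rows; each row is the pose to reach, as a shift and turn from the pose commanded when the call began; what a row does not reach only later rows make up. A row lasts 1/10 s, in which the tool goes at most 50 mm and 8.59 degrees, less where a joint would pass 70% of its speed; a pose out of reach is approached as far as the arm can. A call with a gripper value outside its range is refused whole. The fingers move at their own pace and stop on an object; "newtons" is the grip in N (left out, the last holds). Time passes only in rows, so rows that repeat a pose let the fingers close. It gives the time, the measured TCP pose, the force, the opening and the grip force at its end, in the units of the state.
- r.sense(): the state, without advancing time (a new reading comes with each control period).
- r.grab_frame(name): name is "side" or "top" or "wrist"; returns the picture (420x560x3 uint8, blue, green, red); there is no depth.
- r.camera_params(name): a dict with "mtx" (3x3 intrinsics, pixels), "D" ([k1, k2, p1, p2, k3] as OpenCV has them; the pictures are not rectified), "eye" and "orientation" of the camera in the world. Camera axes: x right, y down, z forward; pixel columns grow to the right and rows downward; lengths in mm; the calibration is good to about 2 mm. A picture is of the moment at which its call begins: read the wrist's pose just before it. camera_params takes no time and is no camera call; for the wrist camera it gives the pose at the moment of the call.
- r.sign_off(): hands the job in; it is judged then, once.
Trained networks look in the newest picture that a camera, given by its name, has taken for a name from the list of things; names that differ only in an ending like _2 or _b are one class to them, and where a whole thing is asked for, a point or a joint stands for the part that bears it (a point fixed in the world has none). Each returns a list of dicts, best first, with "conf" (0 to 1); they miss things now and then, are a little off and sometimes report something else, mostly with a low value. They report only what shows in the picture. A call takes as long as a camera call. They do not tell look-alikes from the thing itself.
- r.recognise(name, camera): "box" ([left, top, width, height] in pixels, round what is visible of it).
The state is a dict: "clock": time; "qpos": joint angles; "qvel": joint speeds; "joint_efforts": joint torques, N m; "eef_pos": TCP position; "tcp_rot": TCP orientation; "contact_force": force on the tool from outside, world axes, zero at the start; "wrist_torque": the same for the moment, N m; "opening": opening from 0.0 (shut) to 1.0 (fully open); "grasp_force": force on a finger pad.
Only numpy, scipy, OpenCV 4.12 (cv2) and the standard library are available. Lean on these libraries where they do the work, as an engineer would, in place of code of your own. Each camera call takes 0.05 s, during which the arm holds its last target. There are 200 camera calls.

TASK

A capped 50 ml centrifuge tube has fallen over and lies on the bench to the right of the microscope. Tip it back up on the spot: raise its cap end while its foot stays down on the bench, and leave it standing upright on its foot, cap on top. Leave the tube that already stands and the amber bottle upright where they are.

Things in the scene. Friction and masses are not known exactly. Their poses are not given: they have to be found in the camera images.
- tube_mid (a point): Centre, half-way along, of the fallen tube: label and blue screw cap, lying on its side, 108 mm long, 35 to 70 g; diameter grows from 28 mm at the flat foot to 34 mm at the cap (last 14 mm). Own z runs from foot to cap, which lies away from the robot, 17 to 63 degrees left of straight ahead. Lying, this point is 15 mm above the bench. Let go within 10 degrees of upright, it settles on its foot.
- tube_foot (a point): Centre of the fallen tube's flat round foot (28 mm diameter), 54 mm from tube_mid; the same axes. Lying, it is 14 mm above the bench, with the foot's lower edge on the bench; upright it is at bench height.
- standing_tube: A tube of the same kind and size, blue cap, that already stands, near the microscope's far right corner; not to be disturbed. Origin at the centre of its foot, z up.
- amber_bottle: Small brown glass bottle with a white cap, 52 mm diameter, 98 mm high, standing 6 to 17 cm from the standing tube; not to be disturbed. Origin at the centre of its underside, z up.
Mind the look-alikes: they are no part of the job. Leave any red look-alike of the part that bears tube_mid alone.

How it is judged:
By the outcome, as a careful person would: the job done as asked, in the order asked, and still so for the second after the job is handed in, with the robot touching nothing.
It also fails if it takes over 38 s, if anything falls off the work surface, if the arm or the gripper's body presses on something with over 40 N, if the wrist force passes 120 N, or if a joint passes its speed limit or range.

## Working session

There is one attempt and no reset: what is moved stays moved. The work goes in short steps, Python scripts to look and compute and a tool call to move; the robot and the scene stay as the last step left them, time stands still between calls to the robot, and variables do not carry over. Pictures are saved under pics/ and viewed, at most 13 in all, crops included, and the job is handed in when it is done.

Besides the shell and the picture viewer there is one more tool, called after "Request:" as a command line: name --argument value ..., lists and objects as JSON in quotes. servo_tool: Moves the arm, as the interface text tells. Its arguments: {"type":"object","properties":{"deltas":{"type":"array","items":{"type":"object","properties":{"x":{"type":"number"},"y":{"type":"number"},"z":{"type":"number"},"rx":{"type":"number"},"ry":{"type":"number"},"rz":{"type":"number"},"gripper":{"type":"number"}}}},"newtons":{"type":"number"}},"required":["deltas"]}

```bash
mkdir -p pics
cat > h.py <<'E'
from rig import r
import numpy as np, cv2
from scipy.spatial.transform import Rotation as R
def cam(n):
    p=r.camera_params(n); o=np.array(p['orientation'],float)
    M=o if o.shape==(3,3) else R.from_euler('xyz',o).as_matrix()
    return np.array(p['mtx'],float),np.array(p['D'],float),np.array(p['eye'],float),M
def toplane(n,uv,z,c=None):
    K,D,e,M=c or cam(n)
    q=cv2.undistortPoints(np.array(uv,float).reshape(-1,1,2),K,D).reshape(-1,2)
    d=np.c_[q,np.ones(len(q))]@M.T
    return e+d*((z-e[2])/d[:,2])[:,None]
def proj(n,P,c=None):
    K,D,e,M=c or cam(n)
    return cv2.projectPoints(np.array(P,float).reshape(-1,1,3),cv2.Rodrigues(M.T)[0],-M.T@e,K,D)[0].reshape(-1,2)
E
python3 - <<'E'
from h import *
s=r.sense();print(s)
for n in('top','side','wrist'):
    print(n,r.camera_params(n))
ims=[]
for n in('top','side'):
    im=r.grab_frame(n);cv2.imwrite(f'pics/{n}0.png',im)
    for t in('tube_mid','tube_foot','standing_tube','amber_bottle'):
        print(n,t,[(np.round(d['box']).tolist(),round(d['conf'],2)) for d in r.recognise(t,n)])
E
```

```text
{'clock': 0.0, 'qpos': array([ 1.14758513e+00,  3.53674824e-01,  1.63414514e+00,  1.84016604e-05,
        1.15517095e+00, -2.41258793e-03]), 'qvel': array([-0.00089167, -0.00058243, -0.00045836, -0.00124701,  0.00082104,
       -0.00124717]), 'joint_efforts': array([ 7.13644458e-04, -6.05240750e+01, -3.42065191e+01,  1.03116227e-05,
        9.60477220e-03, -1.39178499e-05]), 'eef_pos': array([255.11300154, 570.04341112, 230.540302  ]), 'tcp_rot': array([-3.14019444e+00, -2.01979732e-05,  2.72078659e+00]), 'contact_force': array([ 0.30495556, -0.61487298, -0.51337639]), 'wrist_torque': array([ 0.03335186, -0.00825604,  0.01294688]), 'grasp_force': 0.0, 'opening': 1.0037219619312958}
top {'mtx': array([[501.2668337 ,   0.        , 282.9065411 ],
       [  0.        , 501.2668337 , 209.23399887],
       [  0.        ,   0.        ,   1.        ]]), 'D': array([-0.08759616,  0.        ,  0.        ,  0.        ,  0.        ]), 'eye': array([ 362.72065421, -328.1816637 , 1270.73320969]), 'orientation': array([-2.99504819, -0.01301476, -1.59408971])}
side {'mtx': array([[397.47110987,   0.
[... 755 characters left out ...]
 0.78), ([348.0, 233.0, 19.0, 43.0], 0.7), ([284.0, 296.0, 26.0, 41.0], 0.64)]
top tube_foot [([350.0, 233.0, 8.0, 40.0], 0.9), ([282.0, 216.0, 29.0, 42.0], 0.8), ([284.0, 296.0, 27.0, 45.0], 0.61), ([191.0, 148.0, 27.0, 27.0], 0.39)]
top standing_tube [([210.0, 111.0, 16.0, 28.0], 0.58)]
top amber_bottle [([191.0, 144.0, 26.0, 29.0], 0.62)]
side tube_mid [([133.0, 222.0, 48.0, 26.0], 0.96), ([221.0, 211.0, 49.0, 32.0], 0.81), ([347.0, 145.0, 15.0, 39.0], 0.66)]
side tube_foot [([134.0, 221.0, 46.0, 24.0], 0.81), ([218.0, 214.0, 53.0, 28.0], 0.76), ([192.0, 270.0, 56.0, 19.0], 0.67)]
side standing_tube [([347.0, 142.0, 16.0, 43.0], 0.9)]
side amber_bottle [([306.0, 140.0, 23.0, 39.0], 0.81)]
```

Run:
```python
import cv2
a=cv2.imread('pics/top0.png');b=cv2.imread('pics/side0.png')
cv2.imwrite('pics/topc.png',cv2.resize(a[90:350,170:390],None,fx=2.3,fy=2.3,interpolation=2))
cv2.imwrite('pics/sidec.png',cv2.resize(b[120:310,110:380],None,fx=2.9,fy=2.9,interpolation=2))
```

```text
(no output)
```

View pics/top0.png

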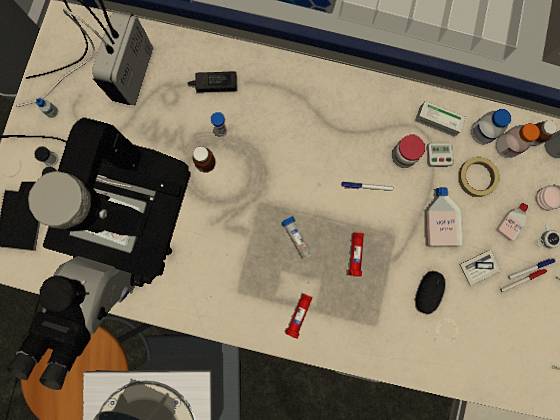

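View pics/topc.png

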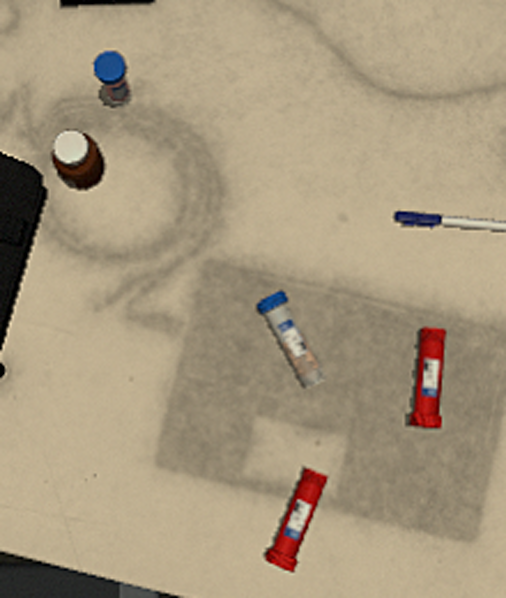

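View pics/sidec.png

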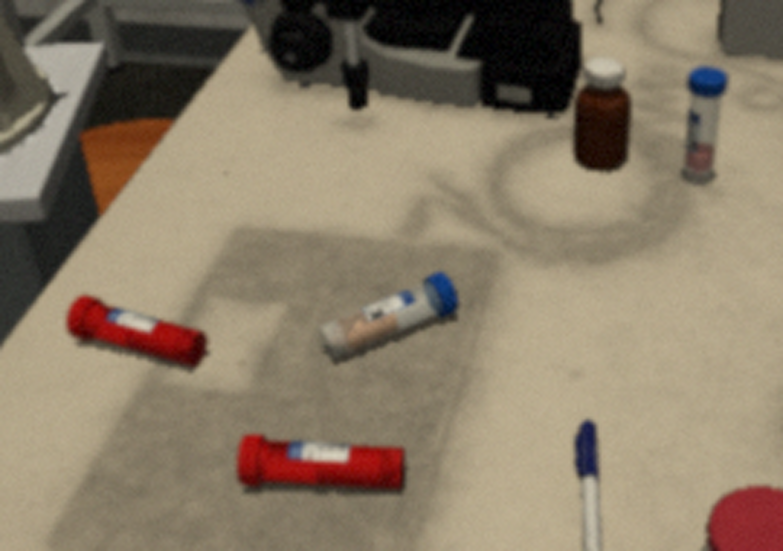

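The picture shows these candidates in the top view: the clear tube with a blue cap at (296,237), red look-alikes at (356,254) and (299,316), and the standing tube at (218,120). I choose the clear one. Its cap end is at about (288,220) and its foot at about (306,256). The close crop confirms the label and blue cap.

Run:
```python
from h import *
t=toplane('top',[[288.3,219.6],[305.7,256.1]],16);print(t.round(0), np.linalg.norm(t[0]-t[1]))
s=toplane('side',[[110+445/2.9,120+295/2.9],[110+330/2.9,120+342/2.9]],16);print(s.round(0),np.linalg.norm(s[0]-s[1]))
for P in(t,s):
    a=P[0]-P[1];print(np.degrees(np.arctan2(a[1],a[0])))
print('standing,amber',toplane('top',[[215+5,131],[203,165]],0).round(0))
K,D,e,M=cam('wrist');T=R.from_euler('xyz',r.sense()['tcp_rot']).as_matrix()
print('cam in tool',T.T@(e-r.sense()['eef_pos']),T.T@M)
```

```text
[[ 521. -362.   16.]
 [ 428. -403.   16.]] 101.62497857004459
[[ 520. -362.   16.]
 [ 431. -409.   16.]] 100.37748461074452
23.930596953330532
28.238456148310426
standing,amber [[ 761. -189.    0.]
 [ 670. -144.    0.]]
cam in tool [  69.54180361   -0.70621773 -143.35077454] [[ 1.23648106e-03 -9.61421413e-01 -2.75076967e-01]
 [ 9.99999001e-01  1.37719203e-03 -3.18391216e-04]
 [ 6.84941941e-04 -2.75076299e-01  9.61422155e-01]]
```

Run:
```python
from h import *
print(proj('top',[[0,0,0],[300,0,0],[300,200,0],[600,0,0]]).round())
b=cv2.imread('pics/side0.png')
for z in(0,200,400,600):
  for x,y in((350,100),(550,100)):
    p=proj('side',[[x,y,z]])[0];print(x,y,z,p.round())
w=r.grab_frame('wrist')
cv2.imwrite('pics/sw.png',np.hstack([b,w])[:, :] if 0 else cv2.resize(np.hstack([b,w]),(800,300),interpolation=cv2.INTER_AREA))
```

```text
[[146. 434.]
 [146. 311.]
 [ 68. 312.]
 [147. 193.]]
350 100 0 [205. 138.]
550 100 0 [267. 135.]
350 100 200 [197.  77.]
550 100 200 [264.  74.]
350 100 400 [187.   5.]
550 100 400 [262.   2.]
350 100 600 [177. -81.]
550 100 600 [259. -84.]
```

View pics/sw.png

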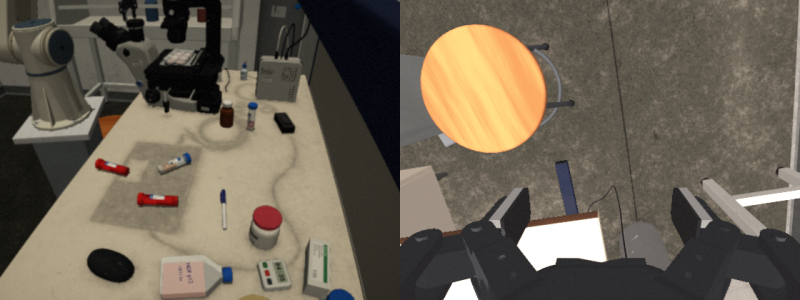

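Run:
```python
from h import *
def tri(a,b):
    o=[];
    for n,uv in(('top',a),('side',b)):
        e=cam(n)[2];d=toplane(n,[uv],0)[0]-e;o.append((e,d/np.linalg.norm(d)))
    (e1,d1),(e2,d2)=o
    s=np.linalg.lstsq(np.c_[d1,-d2],e2-e1,rcond=None)[0]
    print((e1+s[0]*d1).round(),(e2+s[1]*d2).round())
tri((60,300),(140,50))  # eyepiece base
tri((30,370),(140,42)); tri((70,350),(160,60))
for z in (300,400,500,600): print(z,toplane('top',[(60,195),(60,360),(20,360),(130,260),(85,195)],z)[:,:2].round().tolist())
a=cv2.imread('pics/top0.png')[110:420,0:210];b=cv2.imread('pics/side0.png')[0:180,0:330]
cv2.imwrite('pics/mic.png',np.hstack([cv2.resize(a,(372,550)),cv2.resize(b,(428,234)) if 0 else cv2.copyMakeBorder(cv2.resize(b,(428,234)),0,316,0,0,0)]))
```

```text
[338.  85. 314.] [215.  50. 302.]
[204. 149. 299.] [194. 146. 300.]
[237.  86. 261.] [255.  89. 260.]
300 [[544.0, 99.0], [223.0, 89.0], [223.0, 169.0], [413.0, -45.0], [543.0, 48.0]]
400 [[525.0, 55.0], [238.0, 46.0], [238.0, 118.0], [407.0, -75.0], [524.0, 9.0]]
500 [[506.0, 11.0], [252.0, 3.0], [252.0, 66.0], [402.0, -104.0], [506.0, -30.0]]
600 [[488.0, -33.0], [266.0, -40.0], [266.0, 15.0], [397.0, -133.0], [487.0, -68.0]]
```

View pics/mic.png

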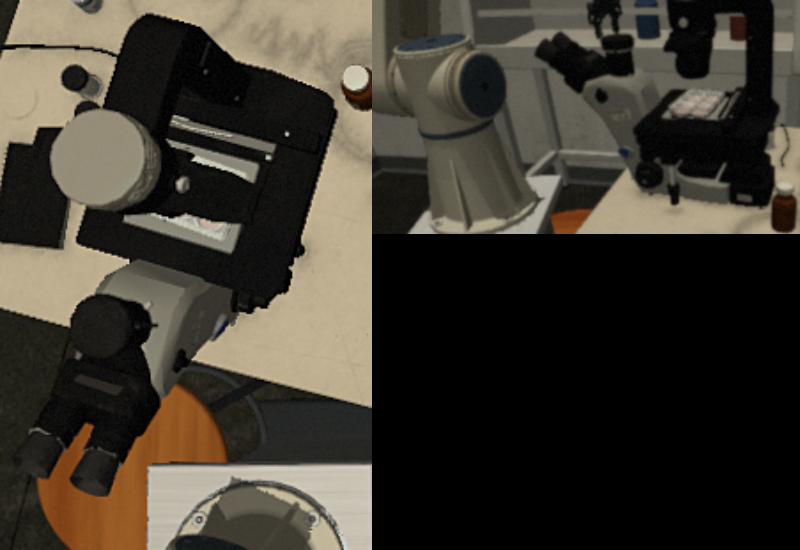

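The microscope stands between the start and the tube: the eyepieces are at about (200,150,300) and the lamphouse is farther out. I'll go high and close in to clear it.

Request:
servo_tool --deltas '[{"x": -10,"y": -20,"z": 40},{"x": -20,"y": -45,"z": 80},{"x": -35,"y": -75,"z": 115},{"x": -50,"y": -105,"z": 150},{"x": -65,"y": -140,"z": 185},{"x": -80,"y": -175,"z": 215},{"x": -95,"y": -210,"z": 245},{"x": -108,"y": -240,"z": 270},{"x": -121,"y": -269,"z": 290},{"x": -121,"y": -269,"z": 290}]'

```text
invalid input
```

Request:
servo_tool --deltas '[{"x": -10,"y": -20,"z": 40,"rx": 0,"ry": 0,"rz": 0,"gripper": 1},{"x": -20,"y": -45,"z": 80,"rx": 0,"ry": 0,"rz": 0,"gripper": 1},{"x": -35,"y": -75,"z": 115,"rx": 0,"ry": 0,"rz": 0,"gripper": 1},{"x": -50,"y": -105,"z": 150,"rx": 0,"ry": 0,"rz": 0,"gripper": 1},{"x": -65,"y": -140,"z": 185,"rx": 0,"ry": 0,"rz": 0,"gripper": 1},{"x": -80,"y": -175,"z": 215,"rx": 0,"ry": 0,"rz": 0,"gripper": 1},{"x": -95,"y": -210,"z": 245,"rx": 0,"ry": 0,"rz": 0,"gripper": 1},{"x": -108,"y": -240,"z": 270,"rx": 0,"ry": 0,"rz": 0,"gripper": 1},{"x": -121,"y": -269,"z": 290,"rx": 0,"ry": 0,"rz": 0,"gripper": 1},{"x": -121,"y": -269,"z": 290,"rx": 0,"ry": 0,"rz": 0,"gripper": 1}]' --newtons 40

```text
clock: 1.55
eef_pos: [133.4, 299.5, 524.9]
tcp_rot: [3.135, -0.0, 2.721]
contact_force: [0.9, -0.5, 0.1]
opening: 1.003
grasp_force: 0.0
```

Request:
servo_tool --deltas '[{"x": 43,"y": -23,"z": 0,"rx": 0,"ry": 0,"rz": -0.148,"gripper": 1},{"x": 82,"y": -52,"z": 0,"rx": 0,"ry": 0,"rz": -0.297,"gripper": 1},{"x": 117,"y": -87,"z": 0,"rx": 0,"ry": 0,"rz": -0.445,"gripper": 1},{"x": 146,"y": -127,"z": 0,"rx": 0,"ry": 0,"rz": -0.593,"gripper": 1},{"x": 168,"y": -170,"z": 0,"rx": 0,"ry": 0,"rz": -0.742,"gripper": 1},{"x": 185,"y": -216,"z": 0,"rx": 0,"ry": 0,"rz": -0.89,"gripper": 1},{"x": 194,"y": -264,"z": 0,"rx": 0,"ry": 0,"rz": -1.039,"gripper": 1},{"x": 196,"y": -313,"z": 0,"rx": 0,"ry": 0,"rz": -1.187,"gripper": 1},{"x": 190,"y": -362,"z": 0,"rx": 0,"ry": 0,"rz": -1.335,"gripper": 1},{"x": 178,"y": -409,"z": 0,"rx": 0,"ry": 0,"rz": -1.484,"gripper": 1}]' --newtons 40

```text
clock: 2.55
eef_pos: [312.3, -109.7, 520.6]
tcp_rot: [-3.141, 0.0, 1.231]
contact_force: [1.1, -1.3, -0.6]
opening: 0.999
grasp_force: 0.0
```

Request:
servo_tool --deltas '[{"x": 15,"y": -45,"z": -10,"rx": 0,"ry": 0,"rz": -0.08,"gripper": 1},{"x": 30,"y": -85,"z": -35,"rx": 0,"ry": 0,"rz": -0.16,"gripper": 1},{"x": 48,"y": -120,"z": -65,"rx": 0,"ry": 0,"rz": -0.24,"gripper": 1},{"x": 68,"y": -145,"z": -100,"rx": 0,"ry": 0,"rz": -0.32,"gripper": 1},{"x": 88,"y": -170,"z": -137,"rx": 0,"ry": 0,"rz": -0.4,"gripper": 1},{"x": 108,"y": -195,"z": -174,"rx": 0,"ry": 0,"rz": -0.48,"gripper": 1},{"x": 130,"y": -215,"z": -212,"rx": 0,"ry": 0,"rz": -0.56,"gripper": 1},{"x": 150,"y": -235,"z": -250,"rx": 0,"ry": 0,"rz": -0.64,"gripper": 1},{"x": 170,"y": -250,"z": -287,"rx": 0,"ry": 0,"rz": -0.71,"gripper": 1},{"x": 188,"y": -263,"z": -320,"rx": 0,"ry": 0,"rz": -0.78,"gripper": 1}]' --newtons 40

```text
clock: 3.55
eef_pos: [500.7, -371.1, 198.0]
tcp_rot: [-3.14, 0.001, 0.454]
contact_force: [-0.4, 0.3, 0.5]
opening: 1.005
grasp_force: 0.0
```

Run:
```python
from h import *
c=cam('wrist');w=r.grab_frame('wrist');s=r.sense();print(s['eef_pos'],s['tcp_rot'],s['qpos'],s['clock'])
for t in('tube_mid','tube_foot'): print([(d['box'],d['conf']) for d in r.recognise(t,'wrist')])
np.savez('w1',*c);cv2.imwrite('pics/w1.png',w)
```

```text
[ 501.02162199 -371.148387    192.3722786 ] [-3.13586093e+00  2.94594211e-03  4.49420671e-01] [-6.40005330e-01  3.91809750e-01  1.66834328e+00  4.81201713e-05
  1.08788395e+00  4.81356287e-01] 3.6
[([258.8, 160.1, 37.9, 109.3], 0.9), ([342.2, 258.9, 81.8, 93.1], 0.7), ([180.5, 320.9, 70.0, 57.9], 0.63)]
[([178.0, 323.5, 72.1, 54.0], 0.97), ([344.1, 259.9, 83.0, 90.9], 0.72), ([261.9, 157.2, 35.7, 108.8], 0.62)]
```

View pics/w1.png

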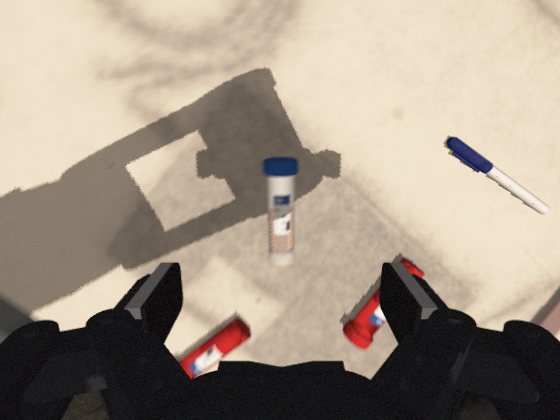

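The clear blue-capped tube runs straight up the image, from the foot at (281.5,265) to the cap at (281,157). The red look-alikes are off to both sides at (215,350) and (383,305).

Run:
```python
from h import *
z=np.load('w1.npz');c=tuple(z[k] for k in z.files);print(c[2])
f=toplane('wrist',[[281.5,265]],28,c)[0]; k1=toplane('wrist',[[281,157]],34,c)[0];k0=toplane('wrist',[[281,157]],3,c)[0]
for k in(k1,k0):
    a=k-f;print(f.round(1),k.round(1),np.hypot(a[0],a[1]),np.degrees(np.arctan2(a[1],a[0])))
s=r.sense();print(s['eef_pos'],s['tcp_rot'],s['clock'])
```

```text
[ 563.43862004 -341.44621317  341.28841014]
[ 428.7 -407.9   28. ] [ 528.1 -358.7   34. ] 110.89027391632436 26.3336495471797
[ 428.7 -407.9   28. ] [ 524.6 -360.5    3. ] 106.92394030352133 26.34329331839544
[ 499.54379888 -369.96323416  197.53580365] [-3.13632433e+00  2.69345171e-03  4.57270229e-01] 3.7
```

Request:
servo_tool --deltas '[{"x": -2,"y": -1,"z": -35,"rx": -0.04,"ry": 0.08,"rz": 0,"gripper": 0.35},{"x": -4,"y": -3,"z": -70,"rx": -0.08,"ry": 0.16,"rz": 0,"gripper": 0.35},{"x": -6,"y": -4,"z": -100,"rx": -0.12,"ry": 0.24,"rz": 0,"gripper": 0.35},{"x": -7,"y": -5,"z": -130,"rx": -0.155,"ry": 0.313,"rz": 0,"gripper": 0.35},{"x": -7,"y": -5,"z": -140,"rx": -0.155,"ry": 0.313,"rz": 0,"gripper": 0.35},{"x": -7,"y": -5,"z": -140,"rx": -0.155,"ry": 0.313,"rz": 0,"gripper": 0.35},{"x": -7,"y": -5,"z": -140,"rx": -0.155,"ry": 0.313,"rz": 0,"gripper": 0.35},{"x": -7,"y": -5,"z": -140,"rx": -0.155,"ry": 0.313,"rz": 0,"gripper": 0.35}]' --newtons 40

```text
clock: 4.5
eef_pos: [493.9, -376.5, 63.7]
tcp_rot: [3.138, 0.347, 0.455]
contact_force: [-0.5, -0.2, 0.7]
opening: 0.678
grasp_force: 0.0
```

Run:
```python
from h import *
s=r.sense();print(s['eef_pos'],s['tcp_rot'],s['qpos'],s['opening'],s['clock'])
T=R.from_euler('xyz',s['tcp_rot']).as_matrix();print(T.round(3))
c=cam('wrist');w=r.grab_frame('wrist')
a=np.array([.8965,.443,0]);f=np.array([428.9,-407.7,14])
for p in proj('wrist',[f,f+76*a,f+108*a],c): cv2.circle(w,tuple(int(v) for v in p),3,(0,255,0),1)
cv2.imwrite('pics/w2.png',w)
```

```text
[ 493.88869652 -376.53099515   63.67393595] [3.13766004 0.34650648 0.4549217 ] [-0.49908009  0.64117307  1.62988535 -0.31968106  1.0946544   0.79565799] 0.6779187126576499 4.5
[[ 0.845  0.441 -0.303]
 [ 0.413 -0.898 -0.153]
 [-0.34   0.004 -0.941]]
```

View pics/w2.png

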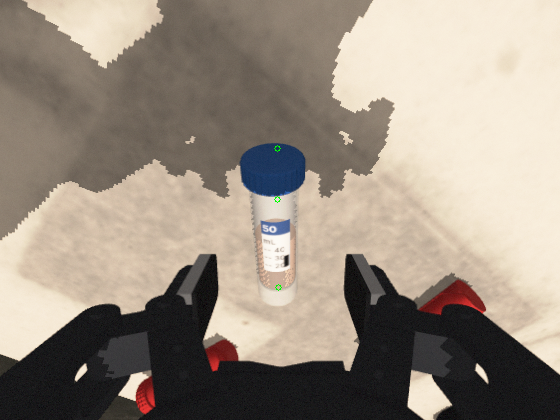

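The picture shows the tube at column ~275 between the fingers at 217 and 345, about 2 mm left of the midpoint. I'll make a small correction and descend.

Request:
servo_tool --deltas '[{"x": -1,"y": 2,"z": -20,"rx": 0,"ry": 0,"rz": 0.015,"gripper": 0.35},{"x": -1,"y": 2,"z": -40,"rx": 0,"ry": 0,"rz": 0.015,"gripper": 0.35},{"x": -1,"y": 2,"z": -54,"rx": 0,"ry": 0,"rz": 0.015,"gripper": 0.35},{"x": -1,"y": 2,"z": -59,"rx": 0,"ry": 0,"rz": 0.015,"gripper": 0.35},{"x": -1,"y": 2,"z": -59,"rx": 0,"ry": 0,"rz": 0.015,"gripper": 0.35},{"x": -1,"y": 2,"z": -59,"rx": 0,"ry": 0,"rz": 0.015,"gripper": 0.35}]' --newtons 40

```text
clock: 5.15
eef_pos: [492.8, -373.9, 3.1]
tcp_rot: [3.14, 0.349, 0.471]
contact_force: [-1.0, -0.3, -0.1]
opening: 0.675
grasp_force: 0.0
```

Request:
servo_tool --deltas '[{"gripper": 0.1,"x": 0,"y": 0,"z": 0,"rx": 0,"ry": 0,"rz": 0},{"gripper": -0.1,"x": 0,"y": 0,"z": 0,"rx": 0,"ry": 0,"rz": 0},{"gripper": -0.4,"x": 0,"y": 0,"z": 0,"rx": 0,"ry": 0,"rz": 0},{"gripper": -1,"x": 0,"y": 0,"z": 0,"rx": 0,"ry": 0,"rz": 0},{"gripper": -1,"x": 0,"y": 0,"z": 0,"rx": 0,"ry": 0,"rz": 0},{"gripper": -1,"x": 0,"y": 0,"z": 0,"rx": 0,"ry": 0,"rz": 0},{"gripper": -1,"x": 0,"y": 0,"z": 0,"rx": 0,"ry": 0,"rz": 0},{"gripper": -1,"x": 0,"y": 0,"z": 0,"rx": 0,"ry": 0,"rz": 0}]' --newtons 40

```text
clock: 5.95
eef_pos: [492.7, -373.7, 3.0]
tcp_rot: [3.14, 0.349, 0.471]
contact_force: [0.4, 0.7, 6.8]
opening: 0.373
grasp_force: 39.6
```

Run:
```python
from h import *
s=r.sense();print({k:np.round(v,3) for k,v in s.items()})
tcp=s['eef_pos'];T=R.from_euler('xyz',s['tcp_rot']).as_matrix()
y=T[:,1];y=y-[0,0,y[2]];y/=np.linalg.norm(y)
a=np.array([-y[1],y[0],0]); n=np.cross(a,[0,0,1.]);print('a',a,'n',n)
piv=np.array([428.9,-407.7,0.0]); # pivot on foot lower edge, keep along a only
d=(piv-tcp)@a; 
v0=np.array([-d,tcp[2]])
print(v0)
for deg in list(range(0,91,4))+[88.4]:
    Q=R.from_rotvec(n*np.radians(deg)).as_matrix()
    p=v0[0]*a+[0,0,v0[1]]
    D=(Q@p-p); w=n*np.radians(deg)
    print(deg,D.round(1),w.round(3))
cv2.imwrite('pics/side1.png',r.grab_frame('side')[140:320,90:330])
```

```text
{'clock': np.float64(5.95), 'qpos': array([-0.494,  0.721,  1.651, -0.342,  1.   ,  0.824]), 'qvel': array([ 0.   , -0.001, -0.   , -0.001, -0.001,  0.   ]), 'joint_efforts': array([-6.8100e-01, -6.9521e+01, -2.1775e+01, -1.1400e+00,  9.4300e-01,
       -2.4000e-02]), 'eef_pos': array([ 492.714, -373.684,    3.   ]), 'tcp_rot': array([3.14 , 0.349, 0.471]), 'contact_force': array([0.398, 0.669, 6.764]), 'wrist_torque': array([ 0.181,  0.14 , -0.102]), 'grasp_force': np.float64(39.587), 'opening': np.float64(0.373)}
a [0.89067485 0.45464086 0.        ] n [ 0.45464086 -0.89067485  0.        ]
[72.30210437  3.00017902]
0 [0. 0. 0.] [ 0. -0.  0.]
4 [-0.3 -0.2  5. ] [ 0.032 -0.062  0.   ]
8 [-1.  -0.5 10. ] [ 0.063 -0.124  0.   ]
12 [-2. -1. 15.] [ 0.095 -0.187  0.   ]
16 [-3.2 -1.6 19.8] [ 0.127 -0.249  0.   ]
20 [-4.8 -2.4 24.5] [ 0.159 -0.311  0.   ]
24 [-6.7 -3.4 29.1] [ 0.19  -0.373  0.   ]
28 [-8.8 -4.5 33.6] [ 0.222 -0.435  0.   ]
32 [-11.2  -5.7  37.9] [ 0.254 -0.497  0.   ]
36 [-13.9  -7.1  41.9] [ 0.286 -0.56   0.   ]
40 [-16.8  -8.6  45.8] [ 0.317 -0.622  0.   ]
44 [-19.9 -10.2  49.4] [ 0.349 -0.684  0.   ]
48 [-23.3 -11.9  52.7] [ 0.381 -0.746  0.   ]
52 [-26.9 -13.7  55.8] [ 0.413 -0.808  0.   ]
56 [-30.6 -15.6  58.6] [ 0.444 -0.871  0.   ]
60 [-34.5 -17.6  61.1] [ 0.476 -0.933  0.   ]
64 [-38.6 -19.7  63.3] [ 0.508 -0.995  0.   ]
68 [-42.8 -21.8  65.2] [ 0.54  -1.057  0.   ]
72 [-47.  -24.   66.7] [ 0.571 -1.119  0.   ]
76 [-51.4 -26.2  67.9] [ 0.603 -1.181  0.   ]
80 [-55.8 -28.5  68.7] [ 0.635 -1.244  0.   ]
84 [-60.3 -30.8  69.2] [ 0.667 -1.306  0.   ]
88 [-64.8 -33.1  69.4] [ 0.698 -1.368  0.   ]
88.4 [-65.3 -33.3  69.4] [ 0.701 -1.374  0.   ]
```

Request:
servo_tool --deltas '[{"gripper": -1,"x": -0.3,"y": -0.2,"z": 5,"rx": 0.032,"ry": -0.062,"rz": 0},{"gripper": -1,"x": -1,"y": -0.5,"z": 10,"rx": 0.063,"ry": -0.124,"rz": 0},{"gripper": -1,"x": -2,"y": -1,"z": 15,"rx": 0.095,"ry": -0.187,"rz": 0},{"gripper": -1,"x": -3,"y": -1.5,"z": 20,"rx": 0.127,"ry": -0.249,"rz": 0},{"gripper": -1,"x": -5,"y": -2.5,"z": 24.5,"rx": 0.159,"ry": -0.311,"rz": 0},{"gripper": -1,"x": -6.5,"y": -3.5,"z": 29,"rx": 0.19,"ry": -0.373,"rz": 0},{"gripper": -1,"x": -9,"y": -4.5,"z": 33.5,"rx": 0.222,"ry": -0.435,"rz": 0},{"gripper": -1,"x": -11,"y": -5.5,"z": 38,"rx": 0.254,"ry": -0.497,"rz": 0},{"gripper": -1,"x": -14,"y": -7,"z": 42,"rx": 0.286,"ry": -0.56,"rz": 0},{"gripper": -1,"x": -14,"y": -7,"z": 42,"rx": 0.286,"ry": -0.56,"rz": 0}]'

```text
clock: 7.0
eef_pos: [477.2, -381.5, 44.6]
tcp_rot: [3.141, -0.281, 0.469]
contact_force: [0.9, 0.8, 1.3]
opening: 0.366
grasp_force: 40.1
```

Run:
```python
from h import *
s=r.sense();print({k:np.round(v,3) for k,v in s.items()})
cv2.imwrite('pics/side2.png',cv2.resize(r.grab_frame('side')[150:290,160:340],None,fx=4,fy=4,interpolation=2))
```

```text
{'clock': np.float64(7.0), 'qpos': array([-0.827,  0.54 ,  1.872,  0.428,  0.697, -0.051]), 'qvel': array([ 0.045,  0.007, -0.025, -0.117,  0.005,  0.157]), 'joint_efforts': array([ -2.12 , -61.305, -21.607,   2.044,   0.152,  -1.929]), 'eef_pos': array([ 477.177, -381.539,   44.585]), 'tcp_rot': array([ 3.141, -0.281,  0.469]), 'contact_force': array([0.908, 0.761, 1.27 ]), 'wrist_torque': array([-0.013, -0.064, -0.029]), 'grasp_force': np.float64(40.05), 'opening': np.float64(0.366)}
```

View pics/side2.png

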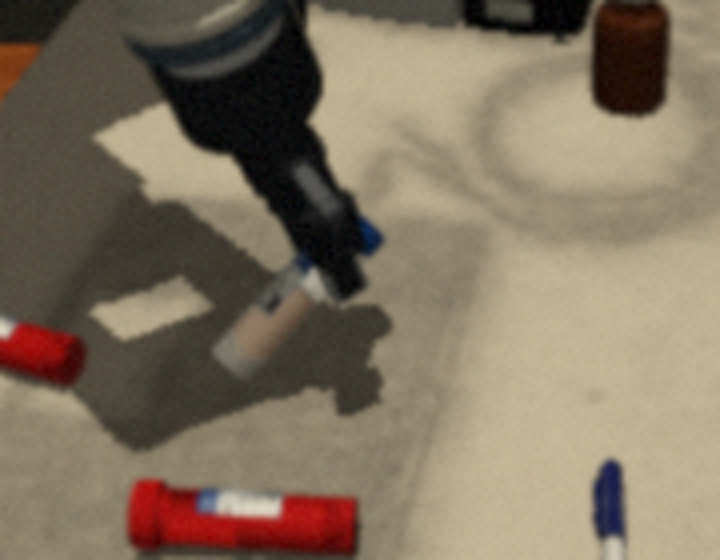

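The side view shows the tube held by the fingers at (330,260), cap rising, with its foot at (235,360) still on the bench. I'll continue.

Request:
servo_tool --deltas '[{"gripper": -1,"x": -3,"y": -1.5,"z": 4,"rx": 0.031,"ry": -0.062,"rz": 0},{"gripper": -1,"x": -6,"y": -3,"z": 7.5,"rx": 0.063,"ry": -0.124,"rz": 0},{"gripper": -1,"x": -9.5,"y": -5,"z": 11,"rx": 0.095,"ry": -0.186,"rz": 0},{"gripper": -1,"x": -13,"y": -6.5,"z": 14,"rx": 0.127,"ry": -0.248,"rz": 0},{"gripper": -1,"x": -17,"y": -8.5,"z": 16.5,"rx": 0.158,"ry": -0.311,"rz": 0},{"gripper": -1,"x": -20.5,"y": -10.5,"z": 19,"rx": 0.19,"ry": -0.373,"rz": 0},{"gripper": -1,"x": -24.5,"y": -12.5,"z": 21.5,"rx": 0.222,"ry": -0.435,"rz": 0},{"gripper": -1,"x": -29,"y": -15,"z": 23,"rx": 0.254,"ry": -0.497,"rz": 0},{"gripper": -1,"x": -33,"y": -17,"z": 25,"rx": 0.285,"ry": -0.559,"rz": 0},{"gripper": -1,"x": -33,"y": -17,"z": 25,"rx": 0.285,"ry": -0.559,"rz": 0}]'

```text
clock: 8.05
eef_pos: [445.7, -397.6, 69.8]
tcp_rot: [-3.137, -0.911, 0.468]
contact_force: [1.7, -0.7, 9.7]
opening: 0.371
grasp_force: 40.3
```

Run:
```python
from h import *
s=r.sense();print({k:np.round(v,3) for k,v in s.items()})
cv2.imwrite('pics/side3.png',cv2.resize(r.grab_frame('side')[150:290,160:340],None,fx=4,fy=4,interpolation=2))
```

```text
{'clock': np.float64(8.05), 'qpos': array([-1.199,  0.682,  1.925,  1.119,  1.063, -0.949]), 'qvel': array([ 0.029, -0.028, -0.002, -0.034, -0.045,  0.059]), 'joint_efforts': array([ -2.204, -55.271, -12.378,   0.756,   1.885,  -0.743]), 'eef_pos': array([ 445.674, -397.556,   69.795]), 'tcp_rot': array([-3.137, -0.911,  0.468]), 'contact_force': array([ 1.715, -0.736,  9.739]), 'wrist_torque': array([ 0.39 , -1.005, -0.044]), 'grasp_force': np.float64(40.311), 'opening': np.float64(0.371)}
```

Request:
servo_tool --deltas '[{"gripper": -1,"x": -4.5,"y": -2,"z": 2,"rx": 0.032,"ry": -0.062,"rz": 0},{"gripper": -1,"x": -9,"y": -4.5,"z": 3,"rx": 0.064,"ry": -0.124,"rz": 0},{"gripper": -1,"x": -13.5,"y": -7,"z": 4,"rx": 0.095,"ry": -0.187,"rz": 0},{"gripper": -1,"x": -18.5,"y": -9.5,"z": 4,"rx": 0.13,"ry": -0.255,"rz": 0},{"gripper": -1,"x": -18.5,"y": -9.5,"z": 4,"rx": 0.13,"ry": -0.255,"rz": 0},{"gripper": -1,"x": -18.5,"y": -9.5,"z": 4,"rx": 0.13,"ry": -0.255,"rz": 0}]'

```text
clock: 8.7
eef_pos: [427.2, -406.1, 73.3]
tcp_rot: [-3.132, -1.195, 0.465]
contact_force: [0.7, -0.6, 6.2]
opening: 0.37
grasp_force: 40.0
```

Run:
```python
from h import *
s=r.sense();print({k:np.round(v,3) for k,v in s.items()})
f=r.grab_frame('side')
for x,y in((416,-414),): 
    for p in proj('side',[[x,y,0],[x,y,108]]): print(p)
w=r.grab_frame('wrist')
cv2.imwrite('pics/f1.png',np.hstack([cv2.resize(f[140:290,160:310],(450,450),interpolation=2),cv2.resize(w,(350,262)) if 0 else cv2.copyMakeBorder(cv2.resize(w,(350,262)),0,188,0,0,0)]))
```

```text
{'clock': np.float64(8.7), 'qpos': array([-1.319,  0.837,  1.884,  1.214,  1.317, -1.143]), 'qvel': array([ 0.01 , -0.012,  0.004, -0.007, -0.018,  0.002]), 'joint_efforts': array([-8.7600e-01, -6.2955e+01, -1.0000e+01,  1.4280e+00,  3.5050e+00,
        2.0000e-03]), 'eef_pos': array([ 427.226, -406.085,   73.339]), 'tcp_rot': array([-3.132, -1.195,  0.465]), 'contact_force': array([ 0.672, -0.592,  6.192]), 'wrist_torque': array([ 0.115, -0.418, -0.013]), 'grasp_force': np.float64(39.98), 'opening': np.float64(0.37)}
[217.56169093 245.24803703]
[211.67757629 205.79452794]
```

View pics/f1.png

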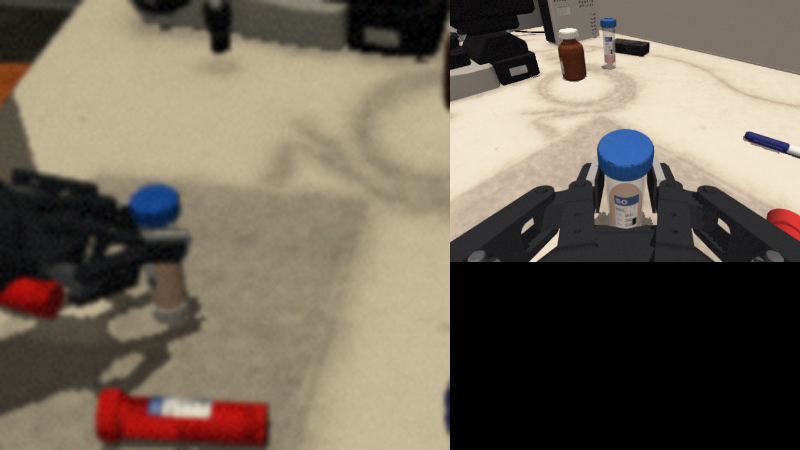

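The picture shows the tube upright in the grip, blue cap on top and foot on the bench; the axis agrees with the projected vertical to about 2.5°. I'll release slowly.

Request:
servo_tool --deltas '[{"gripper": -1,"x": 0,"y": 0,"z": 0.5,"rx": 0,"ry": 0,"rz": 0},{"gripper": -0.3,"x": 0,"y": 0,"z": 0.5,"rx": 0,"ry": 0,"rz": 0},{"gripper": -0.2,"x": 0,"y": 0,"z": 0.5,"rx": 0,"ry": 0,"rz": 0},{"gripper": -0.1,"x": 0,"y": 0,"z": 0.5,"rx": 0,"ry": 0,"rz": 0},{"gripper": 0,"x": 0,"y": 0,"z": 0.5,"rx": 0,"ry": 0,"rz": 0},{"gripper": 0.2,"x": 0,"y": 0,"z": 0.5,"rx": 0,"ry": 0,"rz": 0},{"gripper": 0.4,"x": 0,"y": 0,"z": 0.5,"rx": 0,"ry": 0,"rz": 0},{"gripper": 0.5,"x": 0,"y": 0,"z": 0.5,"rx": 0,"ry": 0,"rz": 0},{"gripper": 0.5,"x": 0,"y": 0,"z": 0.5,"rx": 0,"ry": 0,"rz": 0}]' --newtons 20

```text
clock: 9.7
eef_pos: [426.8, -407.1, 73.8]
tcp_rot: [3.141, -1.193, 0.472]
contact_force: [0.1, 0.1, -0.7]
opening: 0.746
grasp_force: 0.0
```

Run:
```python
from h import *
s=r.sense();print({k:np.round(v,3) for k,v in s.items()})
f=r.grab_frame('side');w=r.grab_frame('wrist')
cv2.imwrite('pics/f2.png',np.hstack([cv2.resize(f[140:290,160:310],(450,450),interpolation=2),cv2.copyMakeBorder(cv2.resize(w,(350,262)),0,188,0,0,0)]))
```

```text
{'clock': np.float64(9.7), 'qpos': array([-1.32 ,  0.835,  1.886,  1.216,  1.314, -1.146]), 'qvel': array([-0.001,  0.001, -0.   ,  0.   ,  0.002, -0.001]), 'joint_efforts': array([ 2.0000e-03, -6.6988e+01, -1.0662e+01,  2.1820e+00,  4.9930e+00,
        1.0000e-03]), 'eef_pos': array([ 426.77 , -407.058,   73.779]), 'tcp_rot': array([ 3.141, -1.193,  0.472]), 'contact_force': array([ 0.072,  0.12 , -0.705]), 'wrist_torque': array([-0.186,  0.394, -0.027]), 'grasp_force': np.float64(0.0), 'opening': np.float64(0.746)}
```

View pics/f2.png

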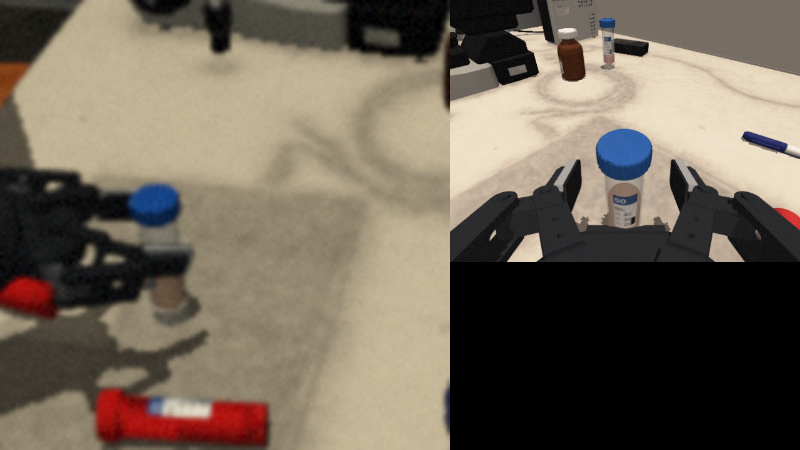

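The tube stands free at (165,250), with gaps to both pads. I'll back straight out.

Request:
servo_tool --deltas '[{"gripper": 0.5,"x": -8.5,"y": -4.5,"z": 3.5,"rx": 0,"ry": 0,"rz": 0},{"gripper": 0.5,"x": -21,"y": -11,"z": 9,"rx": 0,"ry": 0,"rz": 0},{"gripper": 0.5,"x": -34,"y": -17,"z": 15,"rx": 0,"ry": 0,"rz": 0},{"gripper": 0.5,"x": -46,"y": -23.5,"z": 20,"rx": 0,"ry": 0,"rz": 0},{"gripper": 0.5,"x": -59,"y": -30,"z": 26,"rx": 0,"ry": 0,"rz": 0},{"gripper": 0.5,"x": -71,"y": -36,"z": 33,"rx": 0,"ry": 0,"rz": 0},{"gripper": 0.5,"x": -84,"y": -43,"z": 42,"rx": 0,"ry": 0,"rz": 0},{"gripper": 0.5,"x": -84,"y": -43,"z": 42,"rx": 0,"ry": 0,"rz": 0},{"gripper": 0.5,"x": -84,"y": -43,"z": 42,"rx": 0,"ry": 0,"rz": 0}]'

```text
clock: 10.7
eef_pos: [342.5, -450.4, 116.0]
tcp_rot: [3.139, -1.193, 0.473]
contact_force: [0.2, 0.4, -0.4]
opening: 0.749
grasp_force: 0.0
```

Run:
```python
from h import *
s=r.sense();print({k:np.round(v,3) for k,v in s.items()})
f=r.grab_frame('side');w=r.grab_frame('wrist')
cv2.imwrite('pics/f3.png',np.hstack([cv2.resize(f[130:290,130:380],(500,320),interpolation=2),cv2.copyMakeBorder(cv2.resize(w,(300,225)),0,95,0,0,0)]))
```

```text
{'clock': np.float64(10.7), 'qpos': array([-1.475,  0.778,  1.835,  1.065,  1.423, -1.077]), 'qvel': array([ 0.018,  0.01 ,  0.011,  0.004, -0.004, -0.002]), 'joint_efforts': array([-1.0010e+00, -6.7930e+01, -1.4457e+01,  2.5570e+00,  4.8890e+00,
        3.8000e-02]), 'eef_pos': array([ 342.525, -450.398,  116.011]), 'tcp_rot': array([ 3.139, -1.193,  0.473]), 'contact_force': array([ 0.214,  0.443, -0.368]), 'wrist_torque': array([-0.212,  0.4  ,  0.033]), 'grasp_force': np.float64(0.0), 'opening': np.float64(0.749)}
```

View pics/f3.png

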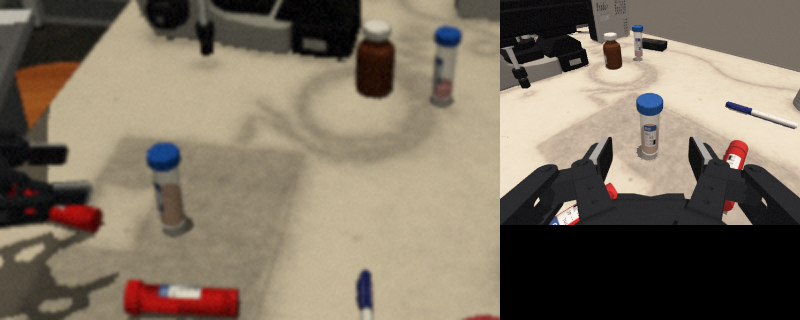

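The tube stands free and upright at (167,190), cap on top. The standing tube, the bottle and both red tubes are where they were, and the arm is clear.

```bash
python3 -c "
from rig import r
print(r.sign_off())"
```

```text
the job is handed in; nothing more can be done
None
```

The fallen tube now stands upright on its foot, cap on top, where it lay; the arm was clear and the job was handed in at about 11 s with the standing tube, amber bottle and red look-alikes undisturbed.

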